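# Brake the vase's banding wheel, free the empty one

## Robot

A 7-joint arm with a two-finger parallel gripper is mounted at the origin on the work surface. World frame = base frame: x ahead of the robot, y to its left, z up, the work surface at z = 0. Lengths are in m, angles in rad, forces in N, time in s.
With the tool pointing down it reaches from about 0.35 to 0.9 m from the base axis. Payload 19.9 kg.
Tool frame: the origin (TCP) lies at the very end of the fingers, on their centre line; the grasp point (between the pads) lies 19 mm behind it (ctrl.grip_depth is the z of the grasp point in the tool frame, in m); z points along the fingers, y is the direction in which the jaws open and shut (so a half turn about z gives the same grasp; the last joint's range is limited). The gripper opens to 94 mm and grips with 3 to 60 N. Pads are 16 mm wide; open, the fingers measure 119 mm over their backs; the gripper's body (75 mm by 177 mm) begins 78 mm behind the grasp point.
Start: joints at [1.246, 0.417, -0.01, 1.614, 0.005, 1.111, -0.053], TCP at [0.175, -0.6, 0.205] pointing down, gripper open.
Joint ranges: [-2.81, 2.81], [-0.39, 2.02], [-1.27, 1.25], [0.06, 2.57], [-1.19, 4.33], [0.19, 2], [-2.82, 2.82]. Speed limits (rad/s): [1.89, 1.89, 2.39, 2.39, 3.01, 3.01, 3.01].

## Interface

Orientations are given as a rotation vector (axis times angle).
In Python, from rig import ctrl, readout, optics, ticket gives the robot as it stands. The module is installed in compiled form; this text tells all that it offers. Calls block until the motion is done:
- ctrl.goto(position, orientation): joint-space move of the TCP to a pose.
- ctrl.line_to(position, frame=None, velocity=0.15, guard=None): straight line of the TCP; frame=None keeps the orientation; velocity is the mean speed in m/s. With guard (N) it stops when the force on the tool has changed by that much, and returns True; else False.
- ctrl.movej(angles): joint-space move.
- ctrl.command_gripper(opening): opening from 0.0 (shut) to 1.0 (fully open); the grip force is fixed at half the most; returns when the fingers have stopped.
- ctrl.hold(seconds).
- ctrl.solve_ik(position, orientation): joint angles nearest the present ones, or None.
- readout.state(): the state.
- optics.camera(name): name is "scene" or "side" or "wrist"; returns the picture (400x640x3 uint8, red, green, blue); there is no depth.
- optics.calibration(name): a dict with "mtx" (3x3 intrinsics, pixels), "extrinsics" (4x4, takes a point from camera to world coordinates). Camera axes: x right, y up, looking along -z (the intrinsics and any distortion apply to the point x, -y, -z); pixel columns grow to the right and rows downward; lengths in m; the calibration is good to about 2 mm. A picture is of the moment at which its call begins: read the wrist's pose just before it. calibration takes no time and is no camera call; for the wrist camera it gives the pose at the moment of the call.
A pose or a line that the arm cannot do raises ctrl.MotionError and nothing moves.
- ticket.close_job(): hands the job in, once; it reports no verdict.
Trained networks look in the newest picture that a camera, given by its name, has taken for a name from the list of things; names that differ only in an ending like _2 or _b are one class to them, and where a whole thing is asked for, a point or a joint stands for the part that bears it (a point fixed in the world has none). Each returns a list of dicts, best first, with "p" (0 to 1); they miss things now and then, are a little off and sometimes report something else, mostly with a low value. They report only what shows in the picture. A call takes as long as a camera call.
- optics.look_for(camera, thing): "at" ([column, row] in pixels, amid what is visible of it).
The state is a dict: "time": time; "joint_positions": joint angles; "qd": joint speeds; "effort": joint torques, N m; "eef_pos": TCP position; "tool_rot": TCP orientation; "wrist_force": force on the tool from outside, world axes, zero at the start; "ft_torque": the same for the moment, N m; "width": opening from 0.0 (shut) to 1.0 (fully open).
Only numpy, scipy, OpenCV 4.12 (cv2) and the standard library are available. Lean on these libraries where they do the work, as an engineer would, in place of code of your own. Each camera call takes 0.05 s, during which the arm holds its last target.

## Task

Two potter's banding wheels with brake levers stand on the bench, one with a vase stuck on it and one empty. First push the brake lever of the wheel with the vase fully down to lock it, so that the vase can dry in peace; then flick the brake lever of the empty wheel fully up to release it for the next pot. Leave both levers so and let go.

Things in the scene. Friction and masses are not known exactly. Their poses are not given: they have to be found in the camera images.
- wheel_vase: Fixed banding wheel: foot 170 mm across, aluminium disc 200 mm across with top 124 mm up; a terracotta vase stuck on it, 104 mm across, rim 274 mm up. Origin: centre under the foot, on the table, z up. Under the disc a bracket reaches along its own -x (roughly to the robot) to the brake lever's hinge, 115 mm out along -x, 60 mm up, axis along y.
- wheel_empty: Same fixed wheel, origin, axes and hinge place as wheel_vase, with nothing on its disc. On both wheels the steel lever reaches 82 mm from the hinge outwards (-x); its end is a flat grooved paddle, 40 to 82 mm from the hinge, 24 mm wide (y), 10 mm thick, centred on the line through the hinge. Only the bare table lies under the paddle.
- brake_vase (a joint): Brake lever of the wheel with the vase. 0 = up, 0.70 rad above level (released, upper stop); grows as it is pushed down; 0.87 = 0.17 rad below level (locked, lower stop). Angle above level = 0.70 - value. Stiff by friction (about 3 N at the paddle either way), no spring, stays where left. Starts up, 0 to 0.1.
- brake_empty (a joint): Brake lever of the empty wheel: same values and stiffness as brake_vase (0 = up, released; 0.87 = down, locked). Starts down, 0.77 to 0.87.

How it is judged:
By the outcome, as a careful person would: the job done as asked, in the order asked, and still so for the second after the job is handed in, with the robot touching nothing.
It also fails if it takes over 51 s, if anything falls off the work surface, if the arm or the gripper's body presses on something with over 40 N, if the wrist force passes 120 N, or if a joint passes its speed limit or range.

## Working session

There is one attempt and no reset: what is moved stays moved. The work goes in short steps, each a Python script; the robot and the scene stay as the last script left them, time stands still between calls to the robot, and variables do not carry over. Pictures are saved under pics/ and viewed, and the job is handed in when it is done.

```bash
mkdir -p pics; python3 - <<'E'
from rig import ctrl, readout, optics
import cv2
s=readout.state();print(s['time'],s['eef_pos'],s['tool_rot'],s['width'])
for c in ['scene','side','wrist']:
    im=optics.camera(c);cv2.imwrite(f'pics/{c}0.png',im[:,:,::-1])
    k=optics.calibration(c);print(c,k)
    for t in ['wheel_vase','wheel_empty','brake_vase','brake_empty']:
        print(t,optics.look_for(c,t))
print(readout.state()['time'])
E
```

```text
0.0 [ 0.17487784 -0.59960575  0.20481642] [-3.10876121e+00 -4.44133317e-01  4.37250115e-04] 1.0001082914913761
scene {'mtx': array([[490.21297709,   0.        , 325.47390226],
       [  0.        , 490.21297709, 201.00578531],
       [  0.        ,   0.        ,   1.        ]]), 'extrinsics': array([[ 0.86414201, -0.46720318,  0.18702882,  0.80880324],
       [ 0.50324618,  0.80123333, -0.32367954, -0.3674222 ],
       [ 0.00137038,  0.37382663,  0.92749759,  1.06515592],
       [ 0.        ,  0.        ,  0.        ,  1.        ]])}
wheel_vase [{'at': [294.9, 282.2], 'p': 0.83}]
wheel_empty [{'at': [382.5, 124.2], 'p': 0.89}]
brake_vase [{'at': [228.7, 262.8], 'p': 0.58}]
brake_empty [{'at': [320.3, 108.1], 'p': 0.55}]
side {'mtx': array([[433.8472538 ,   0.        , 318.82356258],
       [  0.        , 433.8472538 , 203.70596135],
       [  0.        ,   0.        ,   1.        ]]), 'extrinsics': array([[-0.67653446,  0.66876309, -0.30831324,  0.38603136],
       [-0.73634332, -0.62000523,  0.27090962,  0.21159006],
       [-0.00998147,  0.41030409,  0.91189414,  0.82665819],
       [ 0.        ,  0.        ,  0.        ,  1.        ]])}
wheel_vase [{'at': [395.6, 130.5], 'p': 0.65}]
wheel_empty [{'at': [230.6, 283.6], 'p': 0.85}]
brake_vase [{'at': [454.9, 168.7], 'p': 0.63}]
brake_empty [{'at': [299.5, 344.9], 'p': 0.6}]
wrist {'mtx': array([[343.28451348,   0.        , 321.46232997],
       [  0.        , 343.28451348, 198.64187515],
       [  0.        ,   0.        ,   1.        ]]), 'extrinsics': array([[ 2.80252124e-01,  9.20385606e-01,  2.72670283e-01,
         2.54035014e-01],
       [-9.59926370e-01,  2.68609423e-01,  7.99396166e-02,
        -5.75716616e-01],
       [ 3.33464998e-04, -2.84146643e-01,  9.58780775e-01,
         3.85247513e-01],
       [ 0.00000000e+00,  0.00000000e+00,  0.00000000e+00,
         1.00000000e+00]])}
wheel_vase []
wheel_empty []
brake_vase []
brake_empty []
0.75
```

View pics/scene0.png

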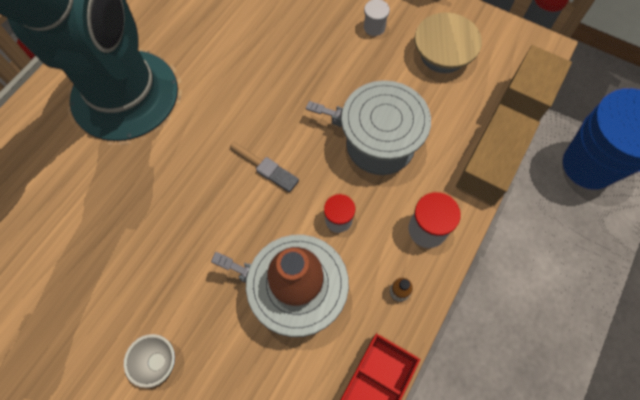

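View pics/side0.png

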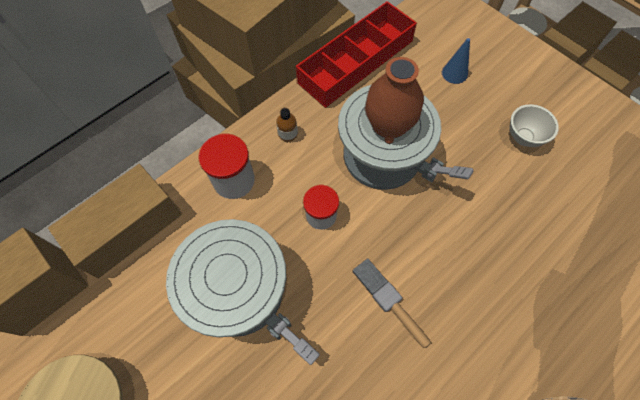

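```bash
python3 - <<'E'
import cv2,numpy as np
a=cv2.imread('pics/scene0.png');b=cv2.imread('pics/side0.png')
def crop(im,x,y,w=100,h=75):return cv2.resize(im[y:y+h,x:x+w],(400,300),interpolation=cv2.INTER_CUBIC)
# each 4x
o=np.vstack([np.hstack([crop(a,190,230),crop(a,290,80)]),np.hstack([crop(b,400,130),crop(b,245,300)])])
cv2.imwrite('pics/z0.png',o)
E
```

```text
(no output)
```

View pics/z0.png

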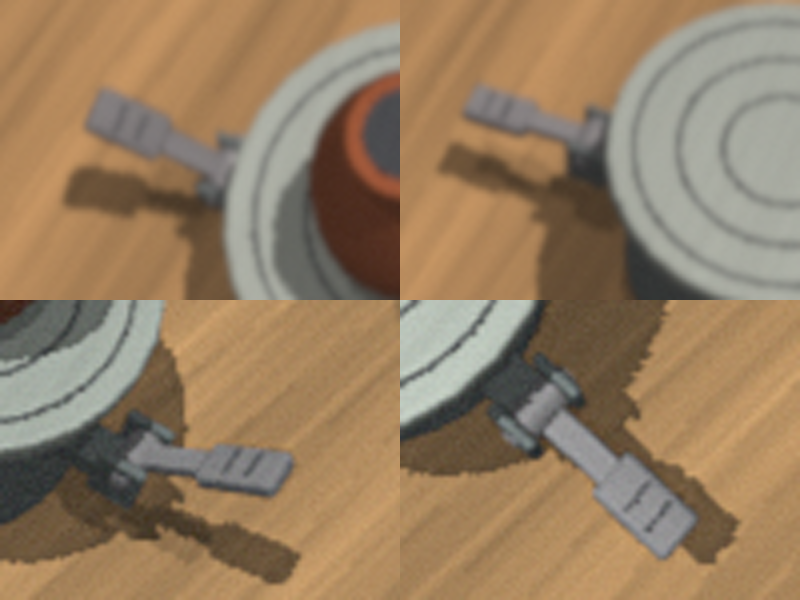

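```bash
cat > h.py <<'E'
import numpy as np
from scipy.optimize import least_squares
def proj(cal,P):
    T=np.linalg.inv(cal['extrinsics']);p=np.atleast_2d(P)@T[:3,:3].T+T[:3,3]
    m=cal['mtx'];return np.c_[m[0,0]*p[:,0]/-p[:,2]+m[0,2],m[1,1]*-p[:,1]/-p[:,2]+m[1,2]]
th=np.linspace(0,2*np.pi,180)
circ=np.c_[.1*np.cos(th),.1*np.sin(th),0*th+.124]
def lever(r,q,up=.005):
    e=.70-q
    return np.array([-.115-r*np.cos(e)+up*np.sin(e)*1,0,.06+r*np.sin(e)+up*np.cos(e)])
def W(p,P):
    c,s=np.cos(p[2]),np.sin(p[2]);P=np.atleast_2d(P);return np.c_[p[0]+c*P[:,0]-s*P[:,1],p[1]+s*P[:,0]+c*P[:,1],P[:,2]]
E
cat > fit.py <<'E'
from h import *
from rig import optics
S,D=optics.calibration('scene'),optics.calibration('side')
obs={'vase':[(S,dict(L=247,R=348.5,T=237,tip=(213.8,256.7),inn=(230.8,265))),(D,dict(L=338,R=440.5,tip=(471,172.5),inn=(451.2,170.7)))],
'empty':[(S,dict(L=341,R=430.5,T=82.5,tip=(307.5,105.5),inn=(322.8,110))),(D,dict(L=168,R=286.5,T=222,tip=(315,358.7),inn=(299,343)))]}
for n,o in obs.items():
    def res(p):
        r=[]
        for C,d in o:
            k=proj(C,W(p,circ))
            if 'L' in d:r.append(k[:,0].min()-d['L'])
            if 'R' in d:r.append(k[:,0].max()-d['R'])
            if 'T' in d:r.append(k[:,1].min()-d['T'])
            r+=list((proj(C,W(p,lever(.082,p[3])))[0]-d['tip']))
            r+=list((proj(C,W(p,lever(.040,p[3])))[0]-d['inn']))
        return r
    f=least_squares(res,[.7,0,0,.05 if n=='vase' else .82],x_scale=[.01,.01,.1,.1],loss='soft_l1')
    print(n,f.x.round(4),np.round(res(f.x),1))
    for r in(.06,.082):print(r,W(f.x,lever(r,f.x[3])).round(4))
E
python3 fit.py
```

```text
vase [ 0.6604 -0.2177  6.4717  0.1354] [-1.3  0.6 -1.3 -0.4  0.2  0.8  0.4  0.1  1.2 -0.4  0.9 -0.6 -1.4]
0.06 [[ 0.5003 -0.2483  0.0963]]
0.082 [[ 0.482  -0.2518  0.1081]]
empty [0.6348 0.1993 0.096  0.9173] [-0.4  0.3 -1.8 -0.4  0.4 -0.4 -0.1 -1.5  0.8 -5.1  0.5  1.1 -1.4 -0.6]
0.06 [[0.461  0.1826 0.0519]]
0.082 [[0.4396 0.1805 0.0472]]
```

```bash
cat >> h.py <<'E'
from scipy.spatial.transform import Rotation as Ro
pv=np.array([.6604,-.2177,.1885,.12]); pe=np.array([.6348,.1993,.096,.86])
def ori(p,t):
    c,s=np.cos(t),np.sin(t)
    M=np.array([[c,0,s],[0,-1,0],[s,0,-c]]);M=Ro.from_euler('z',p[2]).as_matrix()@M
    return Ro.from_matrix(M).as_rotvec(),M
def pose(p,r,q,up,t):return W(p,lever(r,q,up))[0],*ori(p,t)
E
python3 - <<'E'
from h import *
from rig import ctrl
for t in(0,.2,.35,.5):
    for p,r,q,u in((pv,.062,0,.09),(pv,.062,.05,.005),(pv,.062,.95,.005),(pe,.062,.86,.15),(pe,.062,.86,0),(pe,.062,-.05,0)):
        P,o,M=pose(p,r,q,u,t)
        if p is pe:P=P+.019*M[:,2]
        j=ctrl.solve_ik(P,o);print(t,P.round(3),None if j is None else np.round(j,2))
E
```

```text
0 [ 0.558 -0.237  0.169] [ 0.54  0.43 -0.24  1.69  0.12  1.03 -1.13]
0 [ 0.502 -0.248  0.102] [ 0.58  0.43 -0.22  1.86  0.12  0.86 -1.08]
0 [ 0.487 -0.251  0.05 ] [ 0.59  0.49 -0.21  1.92  0.15  0.74 -1.09]
0 [0.436 0.18  0.179] [ 0.43  0.31 -1.03  1.99  0.32  1.01 -2.22]
0 [0.459 0.182 0.031] [ 0.11  0.53 -0.66  2.05  0.49  0.72 -2.34]
0 [0.475 0.184 0.083] [ 0.2   0.49 -0.77  1.98  0.45  0.85 -2.29]
0.2 [ 0.558 -0.237  0.169] [ 0.64  0.35 -0.28  1.83 -0.02  0.8  -0.98]
0.2 [ 0.502 -0.248  0.102] [ 0.69  0.37 -0.26  1.99 -0.05  0.64 -0.89]
0.2 [ 0.487 -0.251  0.05 ] [ 0.7   0.44 -0.24  2.05 -0.05  0.52 -0.86]
0.2 [0.439 0.18  0.18 ] [-0.67  0.07  0.17  2.15  0.1   0.74 -2.05]
0.2 [0.463 0.183 0.032] [-0.15  0.4  -0.38  2.2   0.54  0.44 -2.45]
0.2 [0.479 0.184 0.084] [ 0.06  0.35 -0.61  2.13  0.51  0.59 -2.39]
0.35 [ 0.558 -0.237  0.169] [ 0.73  0.3  -0.31  1.93 -0.19  0.64 -0.8 ]
0.35 [ 0.502 -0.248  0.102] [ 0.8   0.34 -0.3   2.08 -0.28  0.49 -0.63]
0.35 [ 0.487 -0.251  0.05 ] [ 0.82  0.42 -0.31  2.13 -0.32  0.37 -0.54]
0.35 [0.442 0.181 0.18 ] [-0.91 -0.    0.35  2.26  0.28  0.59 -2.24]
0.35 [0.466 0.183 0.032] [-0.62  0.35  0.1   2.31  0.6   0.2  -2.58]
0.35 [0.482 0.185 0.084] [-0.03  0.29 -0.54  2.24  0.76  0.43 -2.66]
0.5 [ 0.558 -0.237  0.169] [ 0.84  0.28 -0.37  2.03 -0.45  0.5  -0.51]
0.5 [ 0.502 -0.248  0.102] [ 0.96  0.34 -0.4   2.16 -0.63  0.37 -0.22]
0.5 [ 0.487 -0.251  0.05 ] [ 1.05  0.45 -0.48  2.2  -0.71  0.25 -0.07]
0.5 [0.445 0.181 0.182] [ 0.56 -0.02 -1.14  2.32  0.52  0.43 -2.49]
0.5 [0.468 0.183 0.033] [-0.57  0.35 -0.01  2.4   1.82  0.24  2.45]
0.5 [0.484 0.185 0.086] [-1.49  0.44  1.09  2.37 -1.17  0.19 -0.9 ]
```

```bash
cat >> h.py <<'E'
def ori(p,t):
    c,s=np.cos(t),np.sin(t)
    M=np.array([[-c,0,s],[0,1,0],[-s,0,-c]]);M=Ro.from_euler('z',p[2]).as_matrix()@M
    return Ro.from_matrix(M).as_rotvec(),M
E
python3 - <<'E'
from h import *
from rig import ctrl
for t in(0,.15,.25):
    for p,r,q,u in((pv,.062,0,.09),(pv,.062,.05,.005),(pv,.062,.95,.005),(pe,.062,.86,.15),(pe,.062,.86,0),(pe,.062,-.05,0)):
        P,o,M=pose(p,r,q,u,t)
        if p is pe:P=P+.019*M[:,2]
        j=ctrl.solve_ik(P,o);print(t,P.round(3),None if j is None else np.round(j,2))
E
```

```text
0 [ 0.558 -0.237  0.169] [ 0.88  0.52 -0.72  1.68  0.38  1.09  1.81]
0 [ 0.502 -0.248  0.102] [ 0.95  0.52 -0.7   1.85  0.41  0.92  1.82]
0 [ 0.487 -0.251  0.05 ] [ 0.95  0.58 -0.67  1.91  0.48  0.82  1.77]
0 [0.436 0.18  0.179] [ 0.49  0.35 -1.12  1.99  0.37  1.03  0.87]
0 [0.459 0.182 0.031] [ 0.31  0.64 -0.94  2.04  0.72  0.83  0.61]
0 [0.475 0.184 0.083] [ 0.37  0.59 -1.01  1.98  0.63  0.93  0.7 ]
0.15 [ 0.558 -0.237  0.169] [ 0.96  0.44 -0.72  1.79  0.27  0.89  1.91]
0.15 [ 0.502 -0.248  0.102] [ 1.03  0.46 -0.7   1.95  0.32  0.73  1.93]
0.15 [ 0.487 -0.251  0.05 ] [ 1.03  0.53 -0.68  2.    0.41  0.62  1.87]
0.15 [0.438 0.18  0.179] [ 0.6   0.27 -1.22  2.08  0.43  0.87  0.81]
0.15 [0.462 0.183 0.031] [ 0.35  0.61 -1.01  2.15  0.95  0.72  0.38]
0.15 [0.478 0.184 0.083] [ 0.24  0.43 -0.84  2.09  0.61  0.7   0.68]
0.25 [ 0.558 -0.237  0.169] [ 1.    0.4  -0.7   1.86  0.18  0.76  2.01]
0.25 [ 0.502 -0.248  0.102] [ 1.08  0.43 -0.7   2.01  0.21  0.6   2.05]
0.25 [ 0.487 -0.251  0.05 ] [ 1.09  0.51 -0.69  2.06  0.34  0.5   1.97]
0.25 [0.44  0.181 0.18 ] [ 0.35  0.11 -0.91  2.16  0.3   0.71  0.91]
0.25 [0.464 0.183 0.032] [ 0.29  0.54 -0.93  2.22  1.07  0.61  0.24]
0.25 [0.48  0.184 0.084] [ 0.13  0.36 -0.71  2.16  0.65  0.56  0.61]
```

```bash
python3 - <<'E'
from h import *
from rig import ctrl,readout,optics
import cv2
t=.1
P,o,M=pose(pv,.062,.08,.005,t)
H=P.copy();H[2]=.24
ctrl.goto(H,o);ctrl.command_gripper(0)
H2=P+[0,0,.03]
ctrl.line_to(H2,velocity=.2)
s=readout.state();print(s['time'],s['eef_pos'],s['wrist_force'],P)
for c in('scene','side'):cv2.imwrite(f'pics/{c}1.png',optics.camera(c)[:,:,::-1])
E
```

```text
4.7583 [ 0.50131268 -0.24823085  0.13102559] [0.50436021 0.44874966 0.96871379] [ 0.50072415 -0.24816053  0.10009357]
```

```bash
python3 - <<'E'
import cv2,numpy as np
a=cv2.imread('pics/scene1.png');b=cv2.imread('pics/side1.png')
cv2.imwrite('pics/z1.png',np.hstack([cv2.resize(a[180:380,140:340],(400,400)),cv2.resize(b[60:260,360:560],(400,400))]))
E
```

```text
(no output)
```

View pics/z1.png

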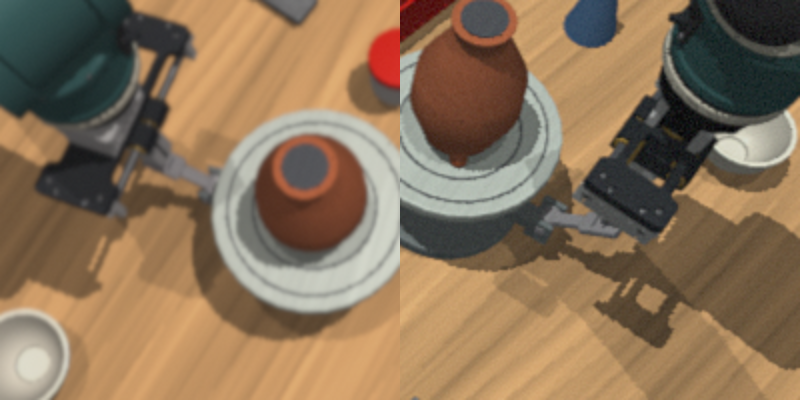

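The picture shows the closed fingers above the outer half of the vase wheel's paddle (about (155,145) in the left half, (610,235) in the right). The arm and the vase are well apart, so I'll push down.

```bash
python3 - <<'E'
from h import *
from rig import ctrl,readout,optics
import cv2
t=.1
for q in(.35,.65,.80,1.05):
    P,o,M=pose(pv,.064,q,.005,t)
    g=ctrl.line_to(P,velocity=.06,guard=20)
    s=readout.state();print(q,g,round(s['time'],2),s['eef_pos'].round(4),P.round(4),s['wrist_force'].round(1))
for c in('scene','side'):cv2.imwrite(f'pics/{c}2.png',optics.camera(c)[:,:,::-1])
E
```

```text
0.35 False 5.76 [ 0.4903 -0.2501  0.0868] [ 0.4901 -0.2502  0.0866] [ 0.2  0.3 -0.4]
0.65 False 6.22 [ 0.4846 -0.251   0.0678] [ 0.4849 -0.2512  0.0682] [ 0.5 -1.  -0.2]
0.8 False 6.53 [ 0.4841 -0.2511  0.0582] [ 0.4844 -0.2513  0.0586] [ 1.   0.2 -0.1]
1.05 True 6.75 [ 0.4856 -0.2515  0.0541] [ 0.4867 -0.2508  0.0428] [-11.9   1.9  30.1]
```

```bash
python3 - <<'E'
from rig import ctrl,readout,optics
import cv2,numpy as np
p=readout.state()['eef_pos'];ctrl.line_to(p+[-.02,0,.17],velocity=.25)
a=optics.camera('scene')[:,:,::-1];b=optics.camera('side')[:,:,::-1]
s=readout.state();print(s['time'],s['eef_pos'],s['wrist_force'])
cv2.imwrite('pics/s3.png',a);cv2.imwrite('pics/d3.png',b)
cv2.imwrite('pics/z3.png',np.hstack([cv2.resize(a[210:310,180:280],(400,400)),cv2.resize(b[110:210,390:490],(400,400))]))
E
```

```text
7.7917 [ 0.46503    -0.2510878   0.22271594] [ 0.2728355   0.64452552 -0.20157783]
```

View pics/z3.png

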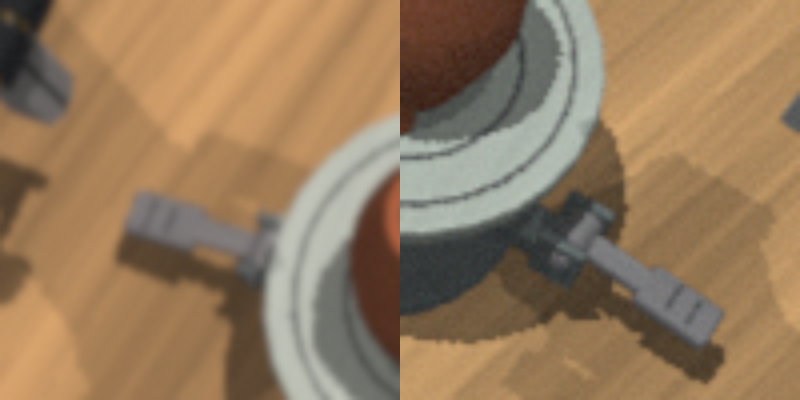

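```bash
python3 - <<'E'
from h import *
from rig import optics
S,D=optics.calibration('scene'),optics.calibration('side')
for q in(.7,.8,.87,.95):
    print(q,[proj(C,W(pv,lever(r,q))).round(1).tolist() for C in(S,D) for r in(.082,.04)])
print('obs (212.5,263) (229.3,267.3) (467.5,191)')
E
```

```text
0.7 [[[211.0, 260.0]], [[229.4, 266.5]], [[470.8, 188.0]], [[451.8, 176.7]]]
0.8 [[[211.8, 261.0]], [[229.6, 267.0]], [[469.5, 189.9]], [[451.4, 177.7]]]
0.87 [[[212.6, 261.8]], [[229.9, 267.3]], [[468.4, 191.0]], [[451.0, 178.4]]]
0.95 [[[213.6, 262.7]], [[230.3, 267.7]], [[467.0, 192.2]], [[450.4, 179.0]]]
obs (212.5,263) (229.3,267.3) (467.5,191)
```

The vase lever is down: the push ended against the stop at 30 N, and the paddle end shows at (212.5,263) and (467.5,191), where the model puts 0.87. Next is the empty wheel: I'll grasp its paddle from above.

```bash
python3 - <<'E'
from h import *
from rig import ctrl,readout,optics
import cv2
t=.1
P,o,M=pose(pe,.064,.86,0,t);P=P+.019*M[:,2]
H=P.copy();H[2]=.22
ctrl.goto(H,o);ctrl.command_gripper(.55)
g=ctrl.line_to(P+[0,0,.05],velocity=.2,guard=10);print(g)
a=optics.camera('scene')[:,:,::-1];b=optics.camera('side')[:,:,::-1];w=optics.camera('wrist')[:,:,::-1]
s=readout.state();print(s['time'],s['eef_pos'],P,s['wrist_force'],s['width'])
cv2.imwrite('pics/z4.png',np.vstack([np.hstack([cv2.resize(a[50:200,240:440],(400,300)),cv2.resize(b[240:390,200:400],(400,300))]),np.hstack([cv2.resize(w,(480,300)),np.zeros((300,320,3),np.uint8)])]))
E
```

```text
False
11.3 [0.45998589 0.18245065 0.08188053] [0.45932599 0.18240255 0.03089856] [ 0.06902051 -0.02582342  0.21104721] 0.5486342089806419
```

View pics/z4.png

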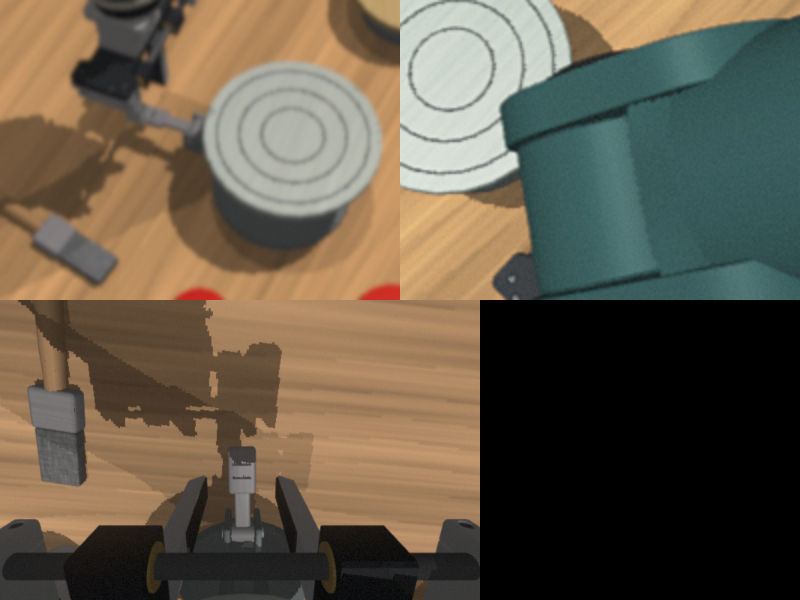

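The wrist view shows the paddle (about (242,480)) centred between the open fingers, so I'll go down, grip and lift along the arc.

```bash
python3 - <<'E'
from h import *
from rig import ctrl,readout,optics
import cv2
t=.1
def T(q):
    P,o,M=pose(pe,.064,q,0,t);return P+.019*M[:,2]
def show(*k):
    s=readout.state();print(*k,round(s['time'],2),s['eef_pos'].round(4),s['wrist_force'].round(1),round(s['width'],3))
g=ctrl.line_to(T(.86),velocity=.1,guard=10);show('down',g)
if not g:
    ctrl.command_gripper(0);show('grip')
    for q in(.65,.45,.25,.1,0,-.1,-.15):
        g=ctrl.line_to(T(q),velocity=.06,guard=18);show(q,g,T(q).round(4))
        if g:break
    cv2.imwrite('pics/s5.png',optics.camera('scene')[:,:,::-1])
E
```

```text
down False 11.95 [0.4595 0.1827 0.0313] [-0.5  0.2 -0.3] 0.547
grip 12.5 [0.4594 0.1828 0.0311] [-0.6  3.2  1.4] 0.252
0.65 False [0.4586 0.1823 0.0443] 12.88 [0.4586 0.1827 0.0444] [-0.6  5.4  1.5] 0.247
0.45 False [0.4605 0.1825 0.0569] 13.24 [0.4604 0.1829 0.0568] [-1.2  5.1  1.5] 0.253
0.25 False [0.4649 0.1829 0.0689] 13.61 [0.4646 0.1834 0.0688] [-2.9  5.   1.8] 0.254
0.1 False [0.4696 0.1834 0.0772] 13.92 [0.4692 0.1839 0.077 ] [-4.5  5.9  2.9] 0.255
0 False [0.4735 0.1838 0.0823] 14.18 [0.4729 0.1843 0.082 ] [-4.6  4.8  4. ] 0.252
-0.1 False [0.4778 0.1842 0.087 ] 14.43 [0.4768 0.1848 0.0864] [-5.7  6.5  0.2] 0.254
-0.15 False [0.4802 0.1844 0.0892] 14.68 [0.4773 0.1847 0.0871] [ -7.8  11.2 -21.6] 0.254
```

```bash
python3 - <<'E'
from h import *
from rig import ctrl,readout,optics
import cv2
ctrl.command_gripper(.55)
p=readout.state()['eef_pos']
_,M=ori(pe,.1)
ctrl.line_to(p-.06*M[:,2],velocity=.15)
p=readout.state()['eef_pos'];ctrl.line_to(p+[-.03,-.12,.07],velocity=.25)
a=optics.camera('scene')[:,:,::-1];b=optics.camera('side')[:,:,::-1];w=optics.camera('wrist')[:,:,::-1]
s=readout.state();print(s['time'],s['eef_pos'],s['wrist_force'])
cv2.imwrite('pics/s6.png',a);cv2.imwrite('pics/d6.png',b)
cv2.imwrite('pics/z6.png',np.vstack([np.hstack([cv2.resize(a[80:155,290:390],(400,300)),cv2.resize(b[300:375,245:345],(400,300))]),np.hstack([cv2.resize(a[210:310,180:280],(300,300)),cv2.resize(w,(480,300)),np.zeros((300,20,3),np.uint8)])]))
S,D=optics.calibration('scene'),optics.calibration('side')
for q in(-.05,0,.05,.1,.2):
    print(q,[proj(C,W(pe,lever(r,q))).round(1).tolist() for C in(S,D) for r in(.082,.04)])
E
```

```text
16.8833 [0.44414024 0.06431714 0.21792703] [-0.25120946 -0.52957662  0.30452906]
-0.05 [[[315.7, 92.2]], [[327.9, 104.0]], [[303.1, 344.9]], [[290.1, 333.8]]]
0 [[[314.6, 92.5]], [[327.3, 104.1]], [[304.5, 346.4]], [[290.8, 334.5]]]
0.05 [[[313.5, 92.8]], [[326.7, 104.2]], [[305.9, 347.8]], [[291.5, 335.3]]]
0.1 [[[312.5, 93.2]], [[326.2, 104.3]], [[307.2, 349.2]], [[292.2, 336.0]]]
0.2 [[[310.7, 94.2]], [[325.2, 104.7]], [[309.5, 351.7]], [[293.4, 337.3]]]
```

View pics/z6.png

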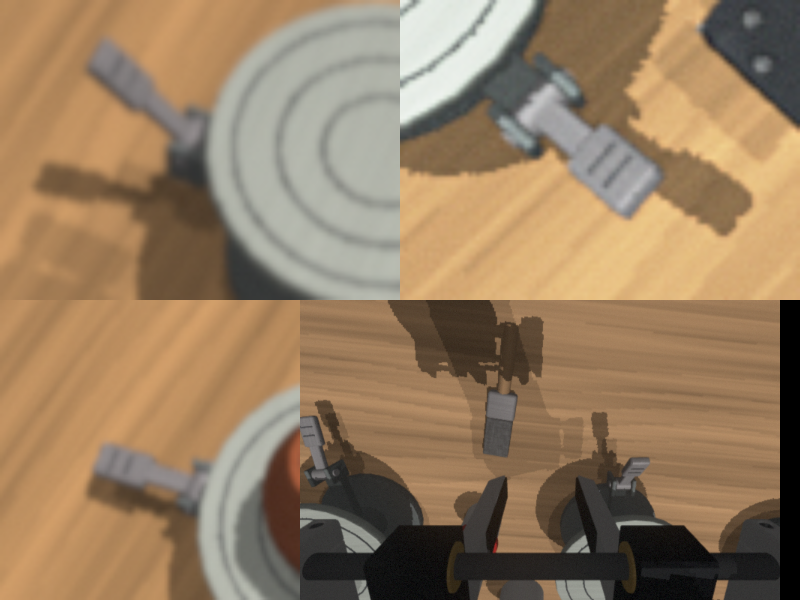

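```bash
python3 - <<'E'
from rig import ticket
print(ticket.close_job())
E
```

```text
the job is handed in; nothing more can be done
None
```

The vase wheel's brake lever is fully down and the empty wheel's is fully up, done in that order. I handed the job in at about 17 s with the gripper open and clear of both levers.

- **Vase wheel:** I pushed the paddle down with closed fingers until it met the lower stop, where the force reached about 30 N. The pictures afterwards put the lever at about 0.87. The wrist force stayed near zero during the downward travel, where I expected about 3 N, so I relied on the stop force and the pictures.
- **Empty wheel:** I gripped the paddle (23–24 mm measured) and lifted it along its arc until it met the upper stop, where the force reached about 22 N. I then let go and backed off. The pictures put the lever at about 0 to 0.05. My side-view picks are a couple of pixels off the model, and the first fit read this lever as 0.92, beyond its 0.87 stop. I take the stop force as the firmer evidence.
- **Final look:** Before handing in, the scene view still showed the vase lever down, and the wrist force was near zero.

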